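Cap the jar and the bottle from the draining rack

ROBOT

A 6-joint arm with a two-finger parallel gripper is mounted at the origin on the work surface. World frame = base frame: x ahead of the robot, y to its left, z up, the work surface at z = 0. Lengths are in m, angles in rad, forces in N, time in s.
With the tool pointing down it reaches from about 0.15 to 0.775 m from the base axis. Payload 6.1 kg.
Tool frame: the origin (TCP) lies midway between the tips of the shut fingers; the grasp point (between the pads) lies ctrl.tcp_to_grasp behind it (ctrl.tcp_to_grasp is the distance from the TCP to the grasp point, in m); z points along the fingers, y is the line along which they close (so a half turn about z gives the same grasp; the last joint's range is limited). The gripper opens to 85 mm and grips with 20 to 120 N. Pads are 22 mm wide; open, the fingers measure 114 mm over their backs; the gripper's body (76 mm by 85 mm) begins 54 mm behind the grasp point. The pads swing forward as they close: fully open they stand 13 mm farther back than shut.
Start: joints at [-1.293, 0.126, -0.04, 1.405, 0, 1.571], TCP at [0.144, -0.505, 0.231] pointing down, gripper open.
Joint ranges: [-2.72, 2.72], [-0.95, 1.95], [-1.27, 1.35], [-1.78, 2.02], [-1.46, 1.47], [-3.14, 3.14]. Speed limits (rad/s): [2.39, 2.39, 3.01, 3.14, 3.14, 3.14].

INTERFACE

Orientations are given as [roll, pitch, yaw] about the fixed x, y, z axes, in that order (R = Rz(yaw) Ry(pitch) Rx(roll)).
In Python, from workcell import ctrl gives the robot as it stands.
- The arm moves only by the tool send_rows, never from a script. Its argument "increments" is a list of rows, each an object with "travel": the shift along the tool's x, y, z in units of 0.02 m (1.0 is 0.02 m), a list of three; "twist": the turn, a rotation vector about the tool's x, y, z in units of 0.1 rad (1.0 is 0.1 rad), a list of three; "jaw": the opening, from -1 (shut) to 1 (fully open). A call has 1 to 12 rows; each row shifts and turns the commanded pose from where the row before left it, along the tool's axes as they then stand; what a row does not reach is not made up. A row lasts 1/12 s, in which the tool goes at most 41.7 mm and 7.16 degrees, less where a joint would pass 70% of its speed; a pose out of reach is approached as far as the arm can. A call with a number of a shift or a turn outside -1 to 1 is refused whole. A call with a gripper value outside its range is refused whole. The fingers move at their own pace and stop on an object; "force" is the grip in N (left out, the last holds). Time passes only in rows, so rows that do not move let the fingers close. It gives the time, the measured TCP pose, the force, the opening and the grip force at its end, in the units of the state.
- ctrl.state(): the state, without advancing time (a new reading comes with each control period).
- ctrl.read_camera(name): name is "side" or "top" or "wrist"; returns (picture, depth): 420x560x3 uint8, blue, green, red; 420x560 float32, m along the optical axis (not along the pixel's ray), 0 where there is no reading.
- ctrl.get_calibration(name): a dict with "fx", "fy", "cx", "cy" (pixels), "R" (3x3) and "t" (3): a world point X has camera coordinates R X + t. Camera axes: x right, y down, z forward; pixel columns grow to the right and rows downward; lengths in m; the calibration is good to about 2 mm. A picture is of the moment at which its call begins: read the wrist's pose just before it. get_calibration takes no time and is no camera call; for the wrist camera it gives the pose at the moment of the call.
- ctrl.hand_in(): hands the job in; it is judged then, once.
Trained networks look in the newest picture that a camera, given by its name, has taken for a name from the list of things; names that differ only in an ending like _2 or _b are one class to them, and where a whole thing is asked for, a point or a joint stands for the part that bears it (a point fixed in the world has none). Each returns a list of dicts, best first, with "p" (0 to 1); they miss things now and then, are a little off and sometimes report something else, mostly with a low value. They report only what shows in the picture. A call takes as long as a camera call. They do not tell look-alikes from the thing itself.
- ctrl.look_for(camera, query): "position" ([row, column] as shares, 0 to 1, of the picture: columns of its width, rows of its height, amid what is visible of it).
The state is a dict: "t": time; "joint_positions": joint angles; "joint_velocities": joint speeds; "joint_torque": joint torques, N m; "eef_pos": TCP position; "eef_rot": TCP orientation; "ft_force": force on the tool from outside, world axes, zero at the start; "wrist_torque": the same for the moment, N m; "width": opening from 0.0 (shut) to 1.0 (fully open); "grip_force": force on a finger pad.
Only numpy, scipy, OpenCV 4.12 (cv2) and the standard library are available. Lean on these libraries where they do the work, as an engineer would, in place of code of your own. Each camera call takes 0.05 s, during which the arm holds its last target. There are 200 camera calls.

TASK

Two containers in the tray are still open: the wide-mouthed jar and the narrow-necked bottle. Lift the matching round push-on caps off the leaning pegs of the draining rack (the wide one for the jar, the narrow one for the bottle), fit each upright over its neck and press it down until the white sealing ring under it is fully home. The caps are washed, so never put them down on the bench or in the tray, and leave the square cap on its peg and the two closed bottles where they stand.

Things in the scene. Friction and masses are not known exactly. Their poses are not given: they have to be found in the camera images.
- rack: Fixed dark steel draining rack. Origin: on the bench under its bar; x points away from the pegs' lean, z up. Base x -85..45 mm, 230 mm along y, 10 mm thick; posts at y = +-105 mm; 14 mm bar along y at z = 85 mm. Three pegs, 14 mm thick, 87 mm long, start on the bar at y = -85, 0, 85 mm and lean 38 degrees from vertical towards -x (-0.616, 0, 0.788). Each carries one cap, mouth down, in any order.
- cap_wide: Loose wide round cap for the jar, 60 to 130 g. Origin: centre of its open rim; z axis from rim to knob. Black skirt 68 mm across (59 inside), z 0 to 36 mm, 32 deep inside; boss 32 mm across, z 36 to 60; white solid knob 26 mm across, z 60 to 94 (grip here). A blind bore 17 mm across in the boss, ending at z = 57 mm, hangs on the peg: the peg clears the rim after 57 mm along it.
- cap_narrow: Loose narrow round cap for the bottle, 94 mm tall, 40 to 85 g. The same as the wide cap (origin, axes, boss, knob, bore) but its skirt is 46 mm across outside, 37 mm inside.
- cap_spare: Loose spare cap with a square skirt, 52 mm square outside, otherwise like the round ones (same knob, boss and bore). It must stay on its peg.
- tray: Fixed shallow steel tray 230 x 230 mm, rim 22 mm high, floor 4 mm thick. Origin: centre of its underside, z up. The jar, the bottle and the two closed bottles stand in it, upright, in a 2 x 2 square with a pitch of 104 mm along the tray's x and y, in any order.
- jar_mouth (a point): Centre of the top of the open jar's neck, z up, 118 mm above the bench. The jar is fixed: dark body 84 mm across, 80 mm tall; neck 54 mm across, 34 mm tall. Round the neck lies a white sealing ring 72 mm across, its top 22 mm below this point when raised, 28 mm when home. The cap's rim (its origin) rests on the ring.
- bottle_mouth (a point): Centre of the top of the open bottle's neck, z up; 158 mm above the bench. The bottle is fixed: dark body 66 mm across and 120 mm tall, neck 32 mm across and 34 mm tall. White sealing ring 50 mm across, its top 22 mm below this point when raised, 28 mm below when home, carrying the cap's rim.
- jar_seal (a joint): Travel of the jar's sealing ring in m: 0 raised, 0.006 fully home (down). It moves under about 8 N and stays where it is left.
- bottle_seal (a joint): Travel of the bottle's sealing ring in m: 0 raised, 0.006 fully home (down). About 8 N; stays where it is left.
- guard: Fixed white splash guard standing between rack and tray: an upright panel 160 mm along its x, 8 mm thick, its top 200 mm above the bench, on a foot 180 x 40 x 10 mm. Origin: on the bench, centre of the foot.
- closed_1: Loose closed bottle, 0.35 kg, origin at the centre of its underside, z up: dark body 66 mm across and 120 mm tall, then black cap 46 mm across to 162 mm, black boss 32 mm across to 186 mm, white knob 26 mm across to 220 mm.
- closed_2: The other closed bottle, the same.
There are look-alikes about, which are no part of the job. What is shaped like the part that bears bottle_mouth but blue is not meant.

How it is judged:
By the outcome, as a careful person would: the job done as asked, in the order asked, and still so for the second after the job is handed in, with the robot touching nothing.
It also fails if it takes over 56 s, if anything falls off the work surface, if the arm or the gripper's body presses on something with over 40 N, if the wrist force passes 120 N, or if a joint passes its speed limit or range.

## Working session

There is one attempt and no reset: what is moved stays moved. The work goes in short steps, Python scripts to look and compute and a tool call to move; the robot and the scene stay as the last step left them, time stands still between calls to the robot, and variables do not carry over. Pictures are saved under pics/ and viewed, at most 10 in all, crops included, and the job is handed in when it is done.

Besides the shell and the picture viewer there is one more tool, called after "Call:" in YAML: its name, and indented under it one key for each argument. send_rows: Moves the arm, as the interface text tells. Its arguments: {"type":"object","properties":{"increments":{"type":"array"},"force":{"type":"number"}},"required":["increments"]}

```bash
mkdir -p pics; ls; python3 - <<'E'
from workcell import ctrl
import cv2,numpy as np
print(ctrl.state(),ctrl.tcp_to_grasp)
for c in("side","top"):
    im,d=ctrl.read_camera(c);cv2.imwrite(f"pics/{c}0.png",im);np.savez(f"{c}0.npz",im=im,d=d,**ctrl.get_calibration(c))
    K=ctrl.get_calibration(c);print(c,K)
    for q in("rack","cap_wide","cap_narrow","cap_spare","tray","jar_seal","bottle_seal","guard","closed_1"):
        print(q,[(round(r["p"],2),round(r["position"][0]*420),round(r["position"][1]*560)) for r in ctrl.look_for(c,q)][:4])
E
```

```text
pics
{'t': 0.0, 'joint_positions': array([-1.29297195e+00,  1.26402007e-01, -4.06224701e-02,  1.40539098e+00,
        2.79659059e-06,  1.57080551e+00]), 'joint_velocities': array([-0.00112665,  0.00138408,  0.00054454,  0.00206188, -0.00193267,
        0.00150893]), 'joint_torque': array([-2.93059657e-04, -4.35912180e+01,  3.52926958e+01,  1.72456942e-02,
        5.04823481e-05, -3.28221738e-06]), 'eef_pos': array([ 0.14387738, -0.5044754 ,  0.2305103 ]), 'eef_rot': array([-3.13997352e+00, -2.78172265e-06,  2.77815191e-01]), 'ft_force': array([ 0.3553324 , -0.40061643,  0.1043458 ]), 'wrist_torque': array([ 0.01553024,  0.01832726, -0.05517458]), 'grip_force': 0.0, 'width': 0.9992381374629126} 0.0187
side {'fx': 516.1115118809521, 'fy': 516.1115118809521, 'cx': 279.15077895344854, 'cy': 209.2530463663816, 'R': array([[ 0.97620599, -0.21640878,  0.01375168],
       [-0.11435   , -0.56763367, -0.81530123],
       [ 0.18424426,  0.79432944, -0.57887373]]), 't': array([-0.60734839,  0.17699661,  0.96904029])}
rack [(0.65, 214, 192)]
cap_wide [(0.78, 177, 194)]
cap_narrow [(0.81, 141, 196
[... 196 characters left out ...]
, 323, 308)]
closed_1 [(0.87, 262, 294), (0.72, 271, 240)]
top {'fx': 416.33610006628396, 'fy': 416.33610006628396, 'cx': 273.7150458458635, 'cy': 207.6209321307447, 'R': array([[ 0.00891218, -0.99934866, -0.03496906],
       [-0.99828919, -0.00687095, -0.05806456],
       [ 0.05778647,  0.03542672, -0.99770019]]), 't': array([0.01094311, 0.59510349, 0.90737224])}
rack [(0.71, 238, 185), (0.61, 251, 383), (0.55, 195, 346)]
cap_wide [(0.78, 268, 217)]
cap_narrow [(0.91, 257, 125)]
cap_spare [(0.83, 264, 171), (0.74, 202, 398)]
tray [(0.9, 219, 361)]
jar_seal [(0.78, 248, 382)]
bottle_seal [(0.72, 132, 395), (0.7, 202, 399)]
guard [(0.68, 239, 280)]
closed_1 [(0.8, 245, 346), (0.65, 194, 347)]
```

View pics/side0.png

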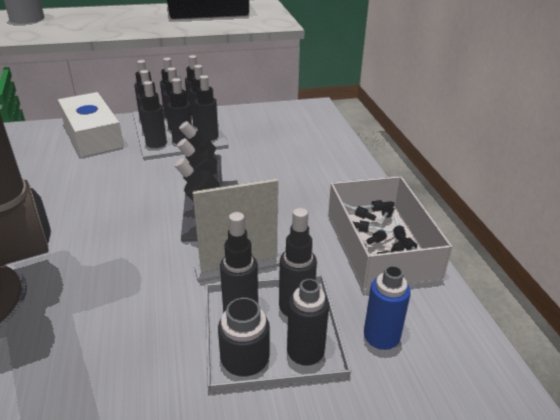

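View pics/top0.png

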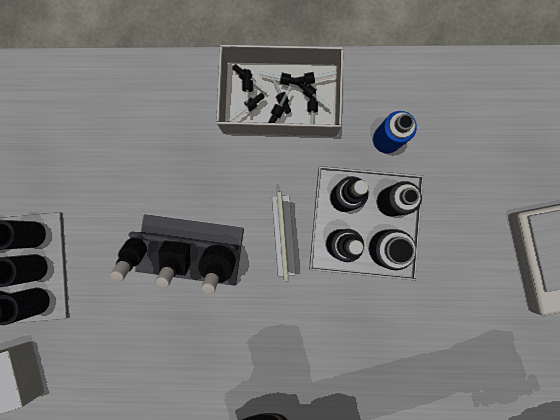

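The top picture shows the caps on the rack as narrow (125,257), square (171,264) and wide (217,268), with their white knobs at about (120,270), (165,280) and (210,284). In the tray the jar is at (393,249) and the open dark bottle at (402,197). The closed bottles are at (350,190) and (346,245).

Two things could be the open bottle: the dark one in the tray at (402,197) and the blue one outside it at (400,128). The dark one fits, because it stands in the 2x2 square and isn't blue. Next I'll measure it and confirm in a crop.

```bash
cat > h.py <<'E'
import numpy as np,cv2
def load(c):
    f=np.load(f"{c}0.npz");im,d=f["im"],f["d"]
    v,u=np.mgrid[:420,:560];P=np.stack([(u-f["cx"])/f["fx"]*d,(v-f["cy"])/f["fy"]*d,d],-1)
    return im,d,(P-f["t"])@f["R"]
E
python3 - <<'E'
from h import *
np.set_printoptions(precision=4,suppress=True)
for c in("top","side"):
    im,d,W=load(c)
    g=cv2.cvtColor(im,cv2.COLOR_BGR2HSV); white=(g[...,2]>120)&(g[...,1]<60)&(d>0)
    print(c)
    m=white&(W[...,2]>.06)&(W[...,2]<.26)
    n,L,s,_=cv2.connectedComponentsWithStats(m.astype(np.uint8))
    for i in range(1,n):
        if s[i,4]<25: continue
        p=W[L==i]; print(s[i],"mean",p.mean(0),"lo",np.percentile(p,3,0),"hi",np.percentile(p,97,0))
im,d,W=load("top")
a=cv2.resize(im[110:300,300:440],None,fx=3,fy=3);b=cv2.resize(im[200:310,90:260],None,fx=2.3,fy=2.3)
cv2.imwrite("pics/crop1.png",np.hstack([a,cv2.copyMakeBorder(b,0,a.shape[0]-b.shape[0],0,0,0)])[:600,:800])
E
```

```text
top
[220  45 123   4 234] mean [ 0.9298 -0.002   0.0882] lo [ 0.9253 -0.1201  0.0857] hi [0.9337 0.1191 0.0908]
[216  47   6  74 157] mean [0.8507 0.131  0.0885] lo [0.7758 0.1274 0.0855] hi [0.9248 0.1341 0.091 ]
[216  50 127  77 397] mean [ 0.7937 -0.0418  0.0882] lo [ 0.7608 -0.1264  0.0852] hi [0.9087 0.1225 0.0913]
[390 113  25  24 194] mean [ 0.7488 -0.2324  0.1303] lo [ 0.7306 -0.2596  0.1274] hi [ 0.7752 -0.2145  0.1331]
[340 181  18  24  43] mean [ 0.6118 -0.1267  0.1281] lo [ 0.5967 -0.1484  0.1252] hi [ 0.6389 -0.117   0.1306]
[354 180  14  14 153] mean [ 0.6205 -0.1412  0.2221] lo [ 0.6103 -0.1518  0.219 ] hi [ 0.6306 -0.1312  0.2248]
[395 184  25  26 227] mean [ 0.6099 -0.24    0.1346] lo [ 0.5893 -0.2667  0.1318] hi [ 0.6335 -0.2219  0.1371]
[277 192  11  89 366] mean [ 0.5338 -0.006   0.1986] lo [ 0.4601 -0.0136  0.1961] hi [0.6089 0.0017 0.201 ]
[335 233  16  25  44] mean [ 0.5209 -0.1175  0.1285] lo [ 0.494  -0.1339  0.1254] hi [ 0.5404 -0.1075  0.1324]
[380 233  35  35 328] mean [ 0.5086 -0.2287  0.0948] lo [ 0.4753 -0.2675  0.0918] hi [ 0.5411 -0.2026  0.0978]
[349
[... 1943 characters left out ...]
 0.1367] hi [0.6144 0.0889 0.2018]
[293 208  16  20 161] mean [ 0.6213 -0.1468  0.2213] lo [ 0.6117 -0.1548  0.206 ] hi [ 0.6335 -0.1333  0.2255]
[228 211  17  16 159] mean [ 0.5202 -0.1175  0.2111] lo [ 0.5085 -0.1456  0.1395] hi [ 0.5403 -0.0092  0.2257]
[277 212   1  27  27] mean [ 0.6155 -0.0042  0.0952] lo [ 0.6149 -0.0069  0.0655] hi [ 0.6162 -0.0014  0.1243]
[376 273  32  22 253] mean [ 0.7506 -0.2472  0.1324] lo [ 0.7317 -0.2624  0.1293] hi [ 0.7774 -0.2206  0.1345]
[293 288  32  22 285] mean [ 0.6103 -0.254   0.1356] lo [ 0.5906 -0.2701  0.1311] hi [ 0.6356 -0.2279  0.1387]
[221 308  46  31 414] mean [ 0.5076 -0.2522  0.0968] lo [ 0.4762 -0.2714  0.0933] hi [ 0.5432 -0.2224  0.1048]
```

View pics/crop1.png

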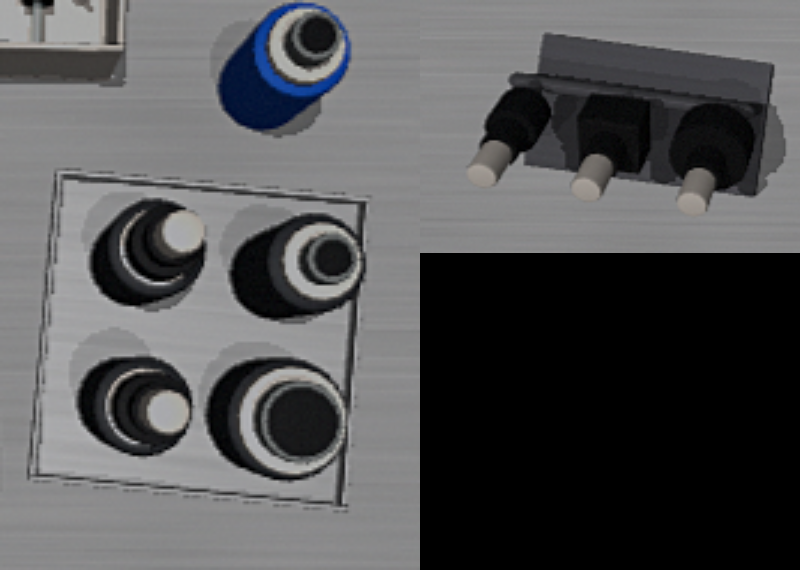

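The crop confirms it. The dark open bottle in the tray, at full-picture (402,197), is the target and the blue one is not. The wide round cap hangs on the peg nearest the tray, the square one in the middle, and the narrow one at the far left. Next I'll fit the knob cylinders and the rings.

```bash
cat > fit.py <<'E'
from h import *
from scipy.optimize import least_squares
np.set_printoptions(precision=4,suppress=True)
C={c:load(c) for c in("top","side")}
a0=np.array([-.6117,.0724,.788])
for nm,t0 in(("wide",(.4385,.1285,.1835)),("spare",(.4485,.2127,.1835)),("narrow",(.4584,.2967,.1835))):
  for cs in(("top",),("side",),("top","side")):
    p=[]
    for c in cs:
        im,d,W=C[c];g=cv2.cvtColor(im,cv2.COLOR_BGR2HSV);q=W-np.array(t0);s=q@a0;r=np.linalg.norm(q-s[...,None]*a0,axis=-1)
        m=(d>0)&(r<.02)&(s>-.036)&(s<.01)&(g[...,2]>75)&(g[...,1]<70);m=cv2.erode(m.astype(np.uint8),np.ones((2,2)))>0
        p.append(W[m])
    p=np.vstack(p)
    def f(x):
        a=a0+np.array([x[3],x[4],0]);a/=np.linalg.norm(a);q=p-x[:3];s=q@a;r=np.linalg.norm(q-s[:,None]*a,axis=1)
        e=np.where((r-.013>s),r-.013,s); return np.r_[e,x[3:]*.02]
    o=least_squares(f,[*t0,0,0],loss="soft_l1",f_scale=.002);a=a0+np.array([o.x[3],o.x[4],0]);a/=np.linalg.norm(a)
    print(nm,cs,len(p),"top",o.x[:3],"axis",a,"tilt",np.degrees(np.arccos(a[2])),"rms",np.sqrt(np.mean(o.fun**2)))
for nm,c0,z,R in(("jar",(.5085,-.2355),.096,.036),("bottle",(.6115,-.2445),.136,.025)):
  for c in C:
    im,d,W=C[c];g=cv2.cvtColor(im,cv2.COLOR_BGR2HSV);q=W-np.array([*c0,z]);r=np.hypot(q[...,0],q[...,1])
    m=(d>0)&(g[...,2]>110)&(g[...,1]<60)&(abs(q[...,2])<.006)&(r<R+.006);P=W[m]
    ang=np.arctan2(P[:,1]-c0[1],P[:,0]-c0[0]);E=[]
    for b in np.arange(-np.pi,np.pi,.2):
        k=(ang>=b)&(ang<b+.2)
        if k.sum()>2: Q=P[k];E.append(Q[np.argmax(np.hypot(Q[:,0]-c0[0],Q[:,1]-c0[1])),:2])
    E=np.array(E);o=least_squares(lambda x:np.hypot(E[:,0]-x[0],E[:,1]-x[1])-x[2],[*c0,R],loss="soft_l1",f_scale=.001)
    print(nm,c,o.x,len(E),np.median(P[:,2]))
E
python3 fit.py
```

```text
wide ('top',) 215 top [0.4366 0.129  0.1831] axis [-0.552   0.0685  0.831 ] tilt 33.79642252065535 rms 0.0009216124161068173
wide ('side',) 183 top [0.4394 0.1275 0.1849] axis [-0.5497  0.052   0.8338] tilt 33.51379938682068 rms 0.0014767761543458373
wide ('top', 'side') 398 top [0.4372 0.1276 0.1836] axis [-0.563   0.0512  0.8249] tilt 34.423438351938174 rms 0.0015923033421684134
spare ('top',) 204 top [0.447  0.2132 0.1832] axis [-0.5606  0.0593  0.826 ] tilt 34.31251786692918 rms 0.000928187675725509
spare ('side',) 161 top [0.4491 0.2117 0.1844] axis [-0.5746  0.0487  0.817 ] tilt 35.216106022571516 rms 0.001517632638727378
spare ('top', 'side') 365 top [0.4474 0.2116 0.1834] axis [-0.5712  0.0343  0.8201] tilt 34.90574153034392 rms 0.001564435450074472
narrow ('top',) 210 top [0.4567 0.2978 0.1828] axis [-0.577   0.0551  0.8149] tilt 35.42279459812232 rms 0.0009237640568843254
narrow ('side',) 133 top [0.4596 0.2967 0.1837] axis [-0.5866  0.0929  0.8045] tilt 36.436818793632106 rms 0.0018215628073063898
narrow ('top', 'side') 343 top [0.4571 0.2968 0.183 ] axis [-0.5795  0.0613  0.8127] tilt 35.64267169974637 rms 0.001740690047451198
jar top [ 0.5078 -0.2353  0.035 ] 32 0.09453416469843921
jar side [ 0.5098 -0.2381  0.0353] 22 0.09614798936460853
bottle top [ 0.6113 -0.2443  0.0239] 29 0.13436152735442303
bottle side [ 0.6131 -0.2475  0.0241] 23 0.13620908604304738
```

```bash
cat > plan.py <<'E'
import numpy as np,sys
from scipy.spatial.transform import Rotation as Ro
from workcell import ctrl
np.set_printoptions(precision=4,suppress=True)
def Rt(head,tilt):
    "y_tool heading (deg) in the vertical plane, tool z tilted outward by tilt deg"
    h,t=np.radians([head,tilt]);u=np.array([np.cos(h),np.sin(h),0]);k=np.array([0,0,1.])
    z=np.sin(t)*u-np.cos(t)*k;y=np.cos(t)*u+np.sin(t)*k
    return np.c_[np.cross(y,z),y,z]
def plan(p1,R1,N=None,p0=None,R0=None):
    s=ctrl.state()
    if p0 is None:p0=s["eef_pos"];R0=Ro.from_euler("xyz",s["eef_rot"]).as_matrix()
    w=Ro.from_matrix(R0.T@R1).as_rotvec();d=R0.T@(np.array(p1)-p0)
    while 1:
        n=N or 1
        while 1:
            M=sum(Ro.from_rotvec(w/n*k).as_matrix() for k in range(n));t=np.linalg.solve(M,d)
            if N or (abs(t).max()<=.02 and abs(w/n).max()<=.1):break
            n+=1
        break
    tr=np.round(t/.02,2);tw=np.round(w/n/.1,2)
    P,R,pts=np.array(p0),R0,[]
    for k in range(n):
        P=P+R@(tr*.02);R=R@Ro.from_rotvec(tw*.1).as_matrix();pts.append(P)
    print("N",n,"travel",tr.tolist(),"twist",tw.tolist(),"end",P,"err mm",(P-p1)*1e3)
    print(np.array(pts)[::max(1,n//8)].round(3).tolist())
    return P,R
def here():
    s=ctrl.state();print("t %.2f"%s["t"],s["eef_pos"],"q",s["joint_positions"],"f",s["ft_force"],s["width"],s["grip_force"])
    return s
E
python3 - <<'E'
from plan import *
R=Rt(-6.75,36);a=-R[:,2];top=np.array([.4375,.128,.1835])
print(a);plan(top+.045*a,R)
E
```

```text
[-0.5837  0.0691  0.809 ]
N 35 travel [0.98, -0.35, -0.03] twist [-0.16, 0.11, -0.32] end [0.4113 0.1309 0.2257] err mm [ 0.0583 -0.2233  5.835 ]
[[0.161, -0.493, 0.232], [0.224, -0.439, 0.235], [0.28, -0.377, 0.239], [0.328, -0.309, 0.243], [0.366, -0.235, 0.246], [0.394, -0.157, 0.247], [0.411, -0.075, 0.245], [0.419, 0.007, 0.241], [0.416, 0.09, 0.232]]
```

Call:
send_rows:
  increments:
    - {"travel":[0.98,-0.35,-0.03],"twist":[-0.16,0.11,-0.32],"jaw":1}
    - {"travel":[0.98,-0.35,-0.03],"twist":[-0.16,0.11,-0.32],"jaw":1}
    - {"travel":[0.98,-0.35,-0.03],"twist":[-0.16,0.11,-0.32],"jaw":1}
    - {"travel":[0.98,-0.35,-0.03],"twist":[-0.16,0.11,-0.32],"jaw":1}
    - {"travel":[0.98,-0.35,-0.03],"twist":[-0.16,0.11,-0.32],"jaw":1}
    - {"travel":[0.98,-0.35,-0.03],"twist":[-0.16,0.11,-0.32],"jaw":1}
    - {"travel":[0.98,-0.35,-0.03],"twist":[-0.16,0.11,-0.32],"jaw":1}
    - {"travel":[0.98,-0.35,-0.03],"twist":[-0.16,0.11,-0.32],"jaw":1}
    - {"travel":[0.98,-0.35,-0.03],"twist":[-0.16,0.11,-0.32],"jaw":1}
    - {"travel":[0.98,-0.35,-0.03],"twist":[-0.16,0.11,-0.32],"jaw":1}
    - {"travel":[0.98,-0.35,-0.03],"twist":[-0.16,0.11,-0.32],"jaw":1}
    - {"travel":[0.98,-0.35,-0.03],"twist":[-0.16,0.11,-0.32],"jaw":1}

```text
t: 2.0
eef_pos: [0.317, -0.3259, 0.2422]
eef_rot: [2.927, -0.092, 0.675]
ft_force: [0.4, 0.1, 0.6]
width: 1.001
grip_force: 0.0
```

Call:
send_rows:
  increments:
    - {"travel":[0.98,-0.35,-0.03],"twist":[-0.16,0.11,-0.32],"jaw":1}
    - {"travel":[0.98,-0.35,-0.03],"twist":[-0.16,0.11,-0.32],"jaw":1}
    - {"travel":[0.98,-0.35,-0.03],"twist":[-0.16,0.11,-0.32],"jaw":1}
    - {"travel":[0.98,-0.35,-0.03],"twist":[-0.16,0.11,-0.32],"jaw":1}
    - {"travel":[0.98,-0.35,-0.03],"twist":[-0.16,0.11,-0.32],"jaw":1}
    - {"travel":[0.98,-0.35,-0.03],"twist":[-0.16,0.11,-0.32],"jaw":1}
    - {"travel":[0.98,-0.35,-0.03],"twist":[-0.16,0.11,-0.32],"jaw":1}
    - {"travel":[0.98,-0.35,-0.03],"twist":[-0.16,0.11,-0.32],"jaw":1}
    - {"travel":[0.98,-0.35,-0.03],"twist":[-0.16,0.11,-0.32],"jaw":1}
    - {"travel":[0.98,-0.35,-0.03],"twist":[-0.16,0.11,-0.32],"jaw":1}
    - {"travel":[0.98,-0.35,-0.03],"twist":[-0.16,0.11,-0.32],"jaw":1}
    - {"travel":[0.98,-0.35,-0.03],"twist":[-0.16,0.11,-0.32],"jaw":1}

```text
t: 3.0
eef_pos: [0.408, -0.095, 0.2462]
eef_rot: [2.695, -0.092, 1.082]
ft_force: [0.5, -0.9, 0.4]
width: 0.998
grip_force: 0.0
```

Call:
send_rows:
  increments:
    - {"travel":[0.98,-0.35,-0.03],"twist":[-0.16,0.11,-0.32],"jaw":1}
    - {"travel":[0.98,-0.35,-0.03],"twist":[-0.16,0.11,-0.32],"jaw":1}
    - {"travel":[0.98,-0.35,-0.03],"twist":[-0.16,0.11,-0.32],"jaw":1}
    - {"travel":[0.98,-0.35,-0.03],"twist":[-0.16,0.11,-0.32],"jaw":1}
    - {"travel":[0.98,-0.35,-0.03],"twist":[-0.16,0.11,-0.32],"jaw":1}
    - {"travel":[0.98,-0.35,-0.03],"twist":[-0.16,0.11,-0.32],"jaw":1}
    - {"travel":[0.98,-0.35,-0.03],"twist":[-0.16,0.11,-0.32],"jaw":1}
    - {"travel":[0.98,-0.35,-0.03],"twist":[-0.16,0.11,-0.32],"jaw":1}
    - {"travel":[0.98,-0.35,-0.03],"twist":[-0.16,0.11,-0.32],"jaw":1}
    - {"travel":[0.98,-0.35,-0.03],"twist":[-0.16,0.11,-0.32],"jaw":1}
    - {"travel":[0,0,0],"twist":[0,0,0],"jaw":1}

```text
t: 3.92
eef_pos: [0.413, 0.1131, 0.2279]
eef_rot: [2.516, -0.023, 1.418]
ft_force: [-0.3, -0.3, -0.1]
width: 1.001
grip_force: 0.0
```

```bash
python3 - <<'E'
from plan import *
import cv2
here()
K=ctrl.get_calibration("wrist");im,d=ctrl.read_camera("wrist");cv2.imwrite("pics/w1.png",im);np.savez("wrist0.npz",im=im,d=d,**K)
print(K["R"],K["t"],-K["R"].T@K["t"])
from h import load
im,d,W=load("wrist");g=cv2.cvtColor(im,cv2.COLOR_BGR2HSV)
m=(d>0)&(g[...,2]>110)&(g[...,1]<60)&(W[...,2]>.14)&(W[...,2]<.2)
n,L,s,_=cv2.connectedComponentsWithStats(m.astype(np.uint8))
for i in range(1,n):
    if s[i,4]>80:
        p=W[L==i];print(s[i],p.mean(0),np.percentile(p,3,0),np.percentile(p,97,0))
R=Rt(-6.75,36);a=-R[:,2];plan(np.array([.4375,.128,.1835])+.04*a,R)
E
```

```text
t 3.92 [0.413  0.1131 0.2279] q [ 0.5075 -0.5047 -0.7086  0.8381 -0.352   2.1423] f [-0.2699 -0.2822 -0.1076] 1.0014990045295717 0.0
[[ 0.7994 -0.1359  0.5853]
 [-0.3287 -0.9143  0.2366]
 [ 0.5029 -0.3816 -0.7755]] [-0.4481  0.217   0.1752] [0.3414 0.2043 0.3468]
[ 235   18   50   55 2146] [0.4479 0.2121 0.1854] [0.4389 0.2012 0.179 ] [0.4576 0.2227 0.1911]
[ 247  176   44   53 1817] [0.4397 0.1304 0.183 ] [0.4288 0.118  0.1647] [0.456  0.1395 0.1911]
[ 280  252  174  136 7803] [ 0.5169 -0.0049  0.17  ] [ 0.4556 -0.0107  0.1419] [0.6067 0.003  0.1983]
N 1 travel [0.92, -0.46, 0.46] twist [-0.02, 0.04, -0.43] end [0.4141 0.1308 0.2158] err mm [-0.0135 -0.0037 -0.0145]
[[0.414, 0.131, 0.216]]
```

View pics/w1.png

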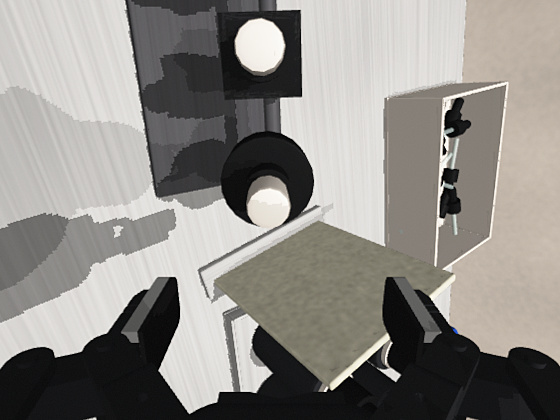

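The wrist view shows the wide round cap at about (267,180) with its knob face at (269,208), and the square cap above it at (260,47). I'll refine the knob with the wrist depth and plan the approach.

```bash
sed -e 's/for c in("top","side")}/for c in("wrist",)}/' -e 's/for cs in(.*:/for cs in(("wrist",),):/' -e '/^for nm,c0/,$d' fit.py > fitw.py; python3 fitw.py | head -2
python3 - <<'E'
from plan import *
R=Rt(-6.75,36);a=-R[:,2];top=np.array([.4375,.128,.1835])
P,Q=plan(top+.04*a,R,2);plan(top-.031*a,R,5,P,Q)
E
```

```text
wide ('wrist',) 1759 top [0.4368 0.127  0.1858] axis [-0.5489  0.0528  0.8342] tilt 33.46384151675258 rms 0.0006110807061920602
spare ('wrist',) 2124 top [0.4467 0.2129 0.1852] axis [-0.5642  0.0782  0.8219] tilt 34.72331004915905 rms 0.0007220532183163956
N 2 travel [0.46, -0.22, 0.23] twist [-0.01, 0.02, -0.22] end [0.4143 0.1306 0.216 ] err mm [ 0.1269 -0.1194  0.1136]
[[0.414, 0.121, 0.222], [0.414, 0.131, 0.216]]
N 5 travel [0.0, -0.0, 0.71] twist [-0.0, -0.0, 0.0] end [0.4557 0.1258 0.1585] err mm [ 0.1061 -0.093   0.0964]
[[0.423, 0.13, 0.204], [0.431, 0.129, 0.193], [0.439, 0.128, 0.181], [0.447, 0.127, 0.17], [0.456, 0.126, 0.159]]
```

```bash
python3 - <<'E'
from plan import *
R=Rt(-6,34);a=-R[:,2];top=np.array([.437,.1275,.1845])
P,Q=plan(top+.04*a,R,2);plan(top-.031*a,R,5,P,Q)
E
```

```text
N 2 travel [0.44, -0.18, 0.21] twist [0.16, 0.05, -0.27] end [0.4148 0.1297 0.2176] err mm [ 0.078  -0.1166 -0.109 ]
[[0.414, 0.121, 0.223], [0.415, 0.13, 0.218]]
N 5 travel [0.0, -0.0, 0.71] twist [0.0, 0.0, 0.0] end [0.4544 0.1255 0.1587] err mm [ 0.1106 -0.1512 -0.0847]
[[0.423, 0.129, 0.206], [0.431, 0.128, 0.194], [0.439, 0.127, 0.182], [0.446, 0.126, 0.17], [0.454, 0.126, 0.159]]
```

Call:
send_rows:
  increments:
    - {"travel":[0.44,-0.18,0.21],"twist":[0.16,0.05,-0.27],"jaw":1}
    - {"travel":[0.44,-0.18,0.21],"twist":[0.16,0.05,-0.27],"jaw":1}
    - {"travel":[0,0,0.71],"twist":[0,0,0],"jaw":1}
    - {"travel":[0,0,0.71],"twist":[0,0,0],"jaw":1}
    - {"travel":[0,0,0.71],"twist":[0,0,0],"jaw":1}
    - {"travel":[0,0,0.71],"twist":[0,0,0],"jaw":1}
    - {"travel":[0,0,0.71],"twist":[0,0,0],"jaw":1}
    - {"travel":[0,0,0],"twist":[0,0,0],"jaw":1}

```text
t: 4.63
eef_pos: [0.4553, 0.1227, 0.1564]
eef_rot: [2.551, 0.002, 1.46]
ft_force: [-0.5, -0.0, -0.5]
width: 1.002
grip_force: 0.0
```

Call:
send_rows:
  increments:
    - {"travel":[0,0,0],"twist":[0,0,0],"jaw":-1}
    - {"travel":[0,0,0],"twist":[0,0,0],"jaw":-1}
    - {"travel":[0,0,0],"twist":[0,0,0],"jaw":-1}
    - {"travel":[0,0,0],"twist":[0,0,0],"jaw":-1}
    - {"travel":[0,0,0],"twist":[0,0,0],"jaw":-1}
    - {"travel":[0,0,0],"twist":[0,0,0],"jaw":-1}
    - {"travel":[0,0,0],"twist":[0,0,0],"jaw":-1}
    - {"travel":[0,0,0],"twist":[0,0,0],"jaw":-1}
  force: 50

```text
t: 5.3
eef_pos: [0.4555, 0.1242, 0.1602]
eef_rot: [2.545, -0.001, 1.462]
ft_force: [-3.9, 0.8, 5.0]
width: 0.29
grip_force: 48.9
```

```bash
python3 - <<'E'
from plan import *
s=here();R=Ro.from_euler("xyz",s["eef_rot"]).as_matrix();pg=np.array([-.612,.072,.788])
P,Q=plan(s["eef_pos"]+.08*pg,R,8)
E
```

```text
t 5.30 [0.4555 0.1242 0.1602] q [ 0.4546 -0.3794 -0.7826  0.6464 -0.3039  2.0526] f [-3.9498  0.7954  5.0318] 0.2897823676117253 48.934730887413025
N 8 travel [0.0, -0.03, -0.5] twist [0.0, 0.0, 0.0] end [0.4069 0.1295 0.2237] err mm [ 0.3514 -0.5074  0.4632]
[[0.449, 0.125, 0.168], [0.443, 0.126, 0.176], [0.437, 0.126, 0.184], [0.431, 0.127, 0.192], [0.425, 0.127, 0.2], [0.419, 0.128, 0.208], [0.413, 0.129, 0.216], [0.407, 0.129, 0.224]]
```

Call:
send_rows:
  increments:
    - {"travel":[0,-0.03,-0.5],"twist":[0,0,0],"jaw":-1}
    - {"travel":[0,-0.03,-0.5],"twist":[0,0,0],"jaw":-1}
    - {"travel":[0,-0.03,-0.5],"twist":[0,0,0],"jaw":-1}
    - {"travel":[0,-0.03,-0.5],"twist":[0,0,0],"jaw":-1}
    - {"travel":[0,-0.03,-0.5],"twist":[0,0,0],"jaw":-1}
    - {"travel":[0,-0.03,-0.5],"twist":[0,0,0],"jaw":-1}
    - {"travel":[0,-0.03,-0.5],"twist":[0,0,0],"jaw":-1}
    - {"travel":[0,-0.03,-0.5],"twist":[0,0,0],"jaw":-1}
    - {"travel":[0,0,0],"twist":[0,0,0],"jaw":-1}

```text
t: 6.05
eef_pos: [0.4065, 0.1296, 0.2242]
eef_rot: [2.546, -0.001, 1.463]
ft_force: [0.2, 0.6, 0.0]
width: 0.29
grip_force: 49.5
```

```bash
python3 - <<'E'
from plan import *
import cv2
s=here()
for c in("side",):
    im,d=ctrl.read_camera(c);cv2.imwrite("pics/s1.png",im);np.savez(f"{c}0.npz",im=im,d=d,**ctrl.get_calibration(c))
# A: raise to carry height while righting the tool
R=Rt(-6,0)
P,Q=plan([.40,.125,.31],R);
P,Q=plan([.508,-.2355,.32],R,None,P,Q)
E
```

```text
t 6.05 [0.4065 0.1296 0.2242] q [ 0.5474 -0.4802 -0.6889  0.8682 -0.3485  2.1379] f [0.1802 0.5802 0.0087] 0.28966447714115795 49.52888488769531
N 6 travel [-0.04, 0.2, -0.71] twist [0.99, 0.0, -0.01] end [0.3999 0.1255 0.3104] err mm [-0.1285  0.5404  0.4368]
[[0.402, 0.129, 0.237], [0.399, 0.129, 0.252], [0.397, 0.128, 0.266], [0.396, 0.127, 0.281], [0.397, 0.127, 0.296], [0.4, 0.126, 0.31]]
N 18 travel [-0.97, 0.4, -0.03] twist [0.0, 0.0, 0.0] end [ 0.5074 -0.2365  0.3218] err mm [-0.5876 -1.0349  1.8263]
[[0.406, 0.105, 0.311], [0.418, 0.065, 0.312], [0.43, 0.025, 0.314], [0.442, -0.015, 0.315], [0.454, -0.055, 0.316], [0.466, -0.096, 0.317], [0.478, -0.136, 0.319], [0.489, -0.176, 0.32], [0.501, -0.216, 0.321]]
```

View pics/s1.png

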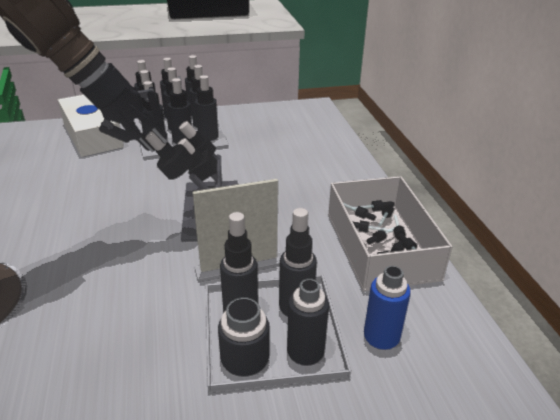

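The side view shows the wide cap in the gripper at about (178,158), clear of its peg. I'll right it and carry it over.

Call:
send_rows:
  increments:
    - {"travel":[-0.04,0.2,-0.71],"twist":[0.99,0,-0.01],"jaw":-1}
    - {"travel":[-0.04,0.2,-0.71],"twist":[0.99,0,-0.01],"jaw":-1}
    - {"travel":[-0.04,0.2,-0.71],"twist":[0.99,0,-0.01],"jaw":-1}
    - {"travel":[-0.04,0.2,-0.71],"twist":[0.99,0,-0.01],"jaw":-1}
    - {"travel":[-0.04,0.2,-0.71],"twist":[0.99,0,-0.01],"jaw":-1}
    - {"travel":[-0.04,0.2,-0.71],"twist":[0.99,0,-0.01],"jaw":-1}
    - {"travel":[-0.97,0.4,-0.03],"twist":[0,0,0],"jaw":-1}
    - {"travel":[-0.97,0.4,-0.03],"twist":[0,0,0],"jaw":-1}
    - {"travel":[-0.97,0.4,-0.03],"twist":[0,0,0],"jaw":-1}
    - {"travel":[-0.97,0.4,-0.03],"twist":[0,0,0],"jaw":-1}
    - {"travel":[-0.97,0.4,-0.03],"twist":[0,0,0],"jaw":-1}
    - {"travel":[-0.97,0.4,-0.03],"twist":[0,0,0],"jaw":-1}

```text
t: 7.1
eef_pos: [0.4363, 0.0032, 0.3127]
eef_rot: [-3.141, 0.002, 1.467]
ft_force: [0.1, 0.7, 0.4]
width: 0.285
grip_force: 49.8
```

Call:
send_rows:
  increments:
    - {"travel":[-0.97,0.4,-0.03],"twist":[0,0,0],"jaw":-1}
    - {"travel":[-0.97,0.4,-0.03],"twist":[0,0,0],"jaw":-1}
    - {"travel":[-0.97,0.4,-0.03],"twist":[0,0,0],"jaw":-1}
    - {"travel":[-0.97,0.4,-0.03],"twist":[0,0,0],"jaw":-1}
    - {"travel":[-0.97,0.4,-0.03],"twist":[0,0,0],"jaw":-1}
    - {"travel":[-0.97,0.4,-0.03],"twist":[0,0,0],"jaw":-1}
    - {"travel":[-0.97,0.4,-0.03],"twist":[0,0,0],"jaw":-1}
    - {"travel":[-0.97,0.4,-0.03],"twist":[0,0,0],"jaw":-1}
    - {"travel":[-0.97,0.4,-0.03],"twist":[0,0,0],"jaw":-1}
    - {"travel":[-0.97,0.4,-0.03],"twist":[0,0,0],"jaw":-1}
    - {"travel":[-0.97,0.4,-0.03],"twist":[0,0,0],"jaw":-1}
    - {"travel":[-0.97,0.4,-0.03],"twist":[0,0,0],"jaw":-1}

```text
t: 8.1
eef_pos: [0.5077, -0.2384, 0.3201]
eef_rot: [-3.141, 0.001, 1.467]
ft_force: [1.0, 0.4, 0.2]
width: 0.288
grip_force: 49.8
```

```bash
python3 - <<'E'
from plan import *
import cv2
s=here()
out=[]
for c in("side","wrist"):
    K=ctrl.get_calibration(c);im,d=ctrl.read_camera(c);np.savez(f"{c}0.npz",im=im,d=d,**K);out.append(im)
cv2.imwrite("pics/p2.png",cv2.resize(np.hstack([out[0][100:400,100:460],cv2.resize(out[1],(400,300))]),None,fx=1.05,fy=1.05)[:,:800])
E
```

```text
t 8.10 [ 0.5077 -0.2384  0.3201] q [-0.4385  0.2158  0.2637  1.6185 -0.0012  1.2358] f [0.9927 0.4315 0.1779] 0.28750368743629473 49.77304995059967
```

View pics/p2.png

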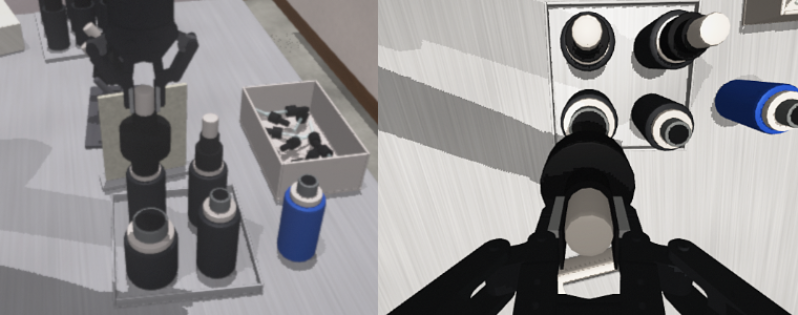

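The left half (side) shows the wide cap held upright above the tray, and the right half (wrist) shows it against the jar ring. I'll fit the cap's axis and the ring in each camera, so the camera's own offset cancels.

```bash
cat > rel.py <<'E'
from h import *
from plan import here
from scipy.optimize import least_squares
def seg(r,s,r0,r1,s0,s1): # distance from points to segment in profile plane
    p=np.stack([r-r0,s-s0],-1);v=np.array([r1-r0,s1-s0]);t=np.clip(p@v/(v@v),0,1);return np.linalg.norm(p-t[:,None]*v,axis=1)
def run(RS,jar,z,R,cams=("side","wrist"),tcp=None,cz=.063):
    prof=[(RS,0,RS,.036),(.016,.036,RS,.036),(.016,.036,.016,.06),(.013,.06,.016,.06),(.013,.06,.013,.094),(0,.094,.013,.094)]
    for c in cams:
        im,d,W=load(c);g=cv2.cvtColor(im,cv2.COLOR_BGR2HSV)
        base=np.array(tcp)-[0,0,cz];q=W-base
        m=(d>0)&(np.hypot(q[...,0],q[...,1])<RS+.008)&(q[...,2]>-.004)&(q[...,2]<.056);p=W[m]   # skirt + boss, below the fingers
        def f(x):
            a=np.array([x[3],x[4],1]);a/=np.linalg.norm(a);u=p-x[:3];s=u@a;r=np.linalg.norm(u-s[:,None]*a,axis=1)
            return np.r_[np.min([seg(r,s,*k) for k in prof],0),.01*x[3:]]
        o=least_squares(f,[*base,0,0],loss="soft_l1",f_scale=.0015)
        print(c,len(p),"cap rim",o.x[:3].round(4),"tilt deg",np.degrees(o.x[3:]).round(1),"med err mm",np.median(abs(f(o.x)[:-2]))*1e3)
        q=W-np.array([*jar,z]);rr=np.hypot(q[...,0],q[...,1])
        P=W[(d>0)&(g[...,2]>100)&(g[...,1]<60)&(abs(q[...,2])<.007)&(rr<R+.007)]
        ang=np.arctan2(P[:,1]-jar[1],P[:,0]-jar[0]);E=[]
        for b in np.arange(-np.pi,np.pi,.1):
            k=(ang>=b)&(ang<b+.1)
            if k.sum()>2:Q=P[k];E.append(Q[np.argmax(np.hypot(Q[:,0]-jar[0],Q[:,1]-jar[1])),:2])
        E=np.array(E);j=least_squares(lambda x:np.hypot(*(E-x).T)-R+.0007,jar,loss="soft_l1",f_scale=.001)
        print("  ring",j.x.round(4),"bins",len(E),"z",np.median(P[:,2]).round(4),"  ring-cap mm",((j.x-o.x[:2])*1e3).round(1))
E
python3 - <<'E'
from rel import *
run(.034,(.5085,-.236),.096,.036,tcp=here()["eef_pos"])
E
```

```text
t 8.20 [ 0.508  -0.2398  0.3191] q [-0.44    0.2179  0.2642  1.6177 -0.0018  1.2369] f [-0.4303 -0.8456 -0.6817] 0.2906567583437183 49.747642278671265
side 1945 cap rim [ 0.5038 -0.2587  0.256 ] tilt deg [2.3 5. ] med err mm 2.0319586508841594
  ring [ 0.5097 -0.2385] bins 41 z 0.096   ring-cap mm [ 5.9 20.2]
wrist 8185 cap rim [ 0.5073 -0.2236  0.2571] tilt deg [1.1 0.2] med err mm 0.5334803451589355
  ring [ 0.5076 -0.2364] bins 43 z 0.0975   ring-cap mm [  0.3 -12.8]
```

```bash
python3 - <<'E'
from rel import *
from plan import *
for c in("side","wrist"):
    f=np.load(f"{c}0.npz");print(c,"cam at",-f["R"].T@f["t"],"fwd",f["R"][2])
    im,d,W=load(c)
    for z in np.arange(.235,.36,.01):
        m=(d>0)&(abs(W[...,2]-z)<.005)&(np.hypot(W[...,0]-.508,W[...,1]+.238)<.06);p=W[m]
        if len(p)>5:print(z.round(3),len(p),"x",np.percentile(p[:,0],[2,98]),"y",np.percentile(p[:,1],[2,50,98]))
E
```

```text
side cam at [ 0.4346 -0.8007  0.7136] fwd [ 0.1842  0.7943 -0.5789]
0.255 79 x [0.476  0.5382] y [-0.2721 -0.267  -0.249 ]
0.265 274 x [0.4745 0.5365] y [-0.2725 -0.2673 -0.2451]
0.275 276 x [0.4744 0.5365] y [-0.2718 -0.2671 -0.2441]
0.285 293 x [0.4747 0.5368] y [-0.272  -0.2666 -0.2449]
0.295 847 x [0.4767 0.5385] y [-0.2705 -0.2507 -0.2158]
0.305 144 x [0.4923 0.5222] y [-0.2539 -0.2508 -0.2359]
0.315 179 x [0.493  0.5216] y [-0.254  -0.249  -0.2387]
0.325 168 x [0.4875 0.5269] y [-0.2518 -0.2483 -0.2404]
0.335 256 x [0.4833 0.5325] y [-0.252  -0.2476 -0.241 ]
0.345 316 x [0.4838 0.5323] y [-0.2519 -0.2469 -0.2293]
0.355 230 x [0.4827 0.533 ] y [-0.2517 -0.245  -0.2287]
wrist cam at [ 0.5161 -0.1595  0.463 ] fwd [-0.0345 -0.3192 -0.947 ]
0.255 93 x [0.4807 0.5346] y [-0.2234 -0.2098 -0.2072]
0.265 346 x [0.4801 0.5348] y [-0.2233 -0.2097 -0.207 ]
0.275 388 x [0.4801 0.5343] y [-0.2223 -0.2093 -0.2069]
0.285 475 x [0.4801 0.5357] y [-0.224  -0.2096 -0.2068]
0.295 6331 x [0.4754 0.5375] y [-0.2506 -0.2256 -0.2085]
0.305 441 x [0.4935 0.5213] y [-0.2346 -0.2262 -0.2243]
0.315 975 x [0.4943 0.5209] y [-0.2366 -0.2283 -0.2243]
0.325 805 x [0.4859 0.5301] y [-0.2373 -0.2295 -0.227 ]
0.335 1474 x [0.4833 0.5326] y [-0.2372 -0.2314 -0.227 ]
0.345 3225 x [0.484  0.5319] y [-0.2503 -0.2322 -0.2272]
0.355 3096 x [0.4871 0.5287] y [-0.2507 -0.2371 -0.2283]
```

```bash
sed -i 's/def seg(r,s,r0,r1,s0,s1)/def seg(r,s,r0,s0,r1,s1)/' rel.py; python3 - <<'E'
from rel import *
run(.034,(.5085,-.236),.096,.036,tcp=here()["eef_pos"])
E
```

```text
t 8.20 [ 0.508  -0.2398  0.3191] q [-0.44    0.2179  0.2642  1.6177 -0.0018  1.2369] f [-0.4303 -0.8456 -0.6817] 0.2906567583437183 49.747642278671265
side 1945 cap rim [ 0.5073 -0.2374  0.2562] tilt deg [0.9 0.5] med err mm 0.4776810993239247
  ring [ 0.5097 -0.2385] bins 41 z 0.096   ring-cap mm [ 2.4 -1.2]
wrist 8185 cap rim [ 0.5058 -0.2412  0.2563] tilt deg [1.1 0.6] med err mm 0.29075004030099105
  ring [ 0.5076 -0.2364] bins 43 z 0.0975   ring-cap mm [1.9 4.9]
```

```bash
python3 - <<'E'
from plan import *
s=ctrl.state();R=Ro.from_euler("xyz",s["eef_rot"]).as_matrix()
plan([.510,-.2373,.193],R,9)
E
```

```text
N 9 travel [0.02, 0.01, 0.7] twist [0.0, 0.0, 0.0] end [ 0.51   -0.2366  0.1931] err mm [-0.0213  0.7416  0.1267]
[[0.508, -0.239, 0.305], [0.508, -0.239, 0.291], [0.509, -0.239, 0.277], [0.509, -0.238, 0.263], [0.509, -0.238, 0.249], [0.509, -0.238, 0.235], [0.51, -0.237, 0.221], [0.51, -0.237, 0.207], [0.51, -0.237, 0.193]]
```

Call:
send_rows:
  increments:
    - {"travel":[0.02,0.01,0.7],"twist":[0,0,0],"jaw":-1}
    - {"travel":[0.02,0.01,0.7],"twist":[0,0,0],"jaw":-1}
    - {"travel":[0.02,0.01,0.7],"twist":[0,0,0],"jaw":-1}
    - {"travel":[0.02,0.01,0.7],"twist":[0,0,0],"jaw":-1}
    - {"travel":[0.02,0.01,0.7],"twist":[0,0,0],"jaw":-1}
    - {"travel":[0.02,0.01,0.7],"twist":[0,0,0],"jaw":-1}
    - {"travel":[0.02,0.01,0.7],"twist":[0,0,0],"jaw":-1}
    - {"travel":[0.02,0.01,0.7],"twist":[0,0,0],"jaw":-1}
    - {"travel":[0.02,0.01,0.7],"twist":[0,0,0],"jaw":-1}
    - {"travel":[0,0,0],"twist":[0,0,0],"jaw":-1}
    - {"travel":[0,0,0],"twist":[0,0,0],"jaw":-1}
    - {"travel":[0,0,0],"twist":[0,0,0],"jaw":-1}

```text
t: 9.2
eef_pos: [0.5095, -0.2337, 0.1959]
eef_rot: [3.14, 0.002, 1.468]
ft_force: [-0.2, -0.7, -0.7]
width: 0.289
grip_force: 49.7
```

```bash
cat > snap.py <<'E'
from plan import *
import cv2
def snap(cams=("side","wrist","top")):
    for c in cams:
        K=ctrl.get_calibration(c);im,d=ctrl.read_camera(c);np.savez(f"{c}0.npz",im=im,d=d,**K)
E
python3 - <<'E'
from snap import *
from rel import *
snap();run(.034,(.5085,-.236),.096,.036,("side","wrist","top"),tcp=here()["eef_pos"])
im=[load(c)[0] for c in("side","top")]
cv2.imwrite("pics/p3.png",np.hstack([cv2.resize(im[0][230:390,170:350],None,fx=2.2,fy=2.2),cv2.resize(im[1][160:320,300:460],None,fx=2.2,fy=2.2)]))
E
```

```text
t 9.35 [ 0.5099 -0.2339  0.1964] q [-0.4295  0.1932 -0.0359  1.3388 -0.0013  1.2446] f [ 0.431   0.7287 -0.4098] 0.29274934125443736 49.74945545196533
side 1581 cap rim [ 0.5095 -0.2325  0.132 ] tilt deg [0.9 0.5] med err mm 0.5198548943796156
  ring [ 0.5097 -0.2382] bins 40 z 0.096   ring-cap mm [ 0.2 -5.7]
wrist 8186 cap rim [ 0.5072 -0.2335  0.1335] tilt deg [0.9 0.5] med err mm 0.2864101398820408
  ring [ 0.5078 -0.2361] bins 27 z 0.0972   ring-cap mm [ 0.6 -2.6]
top 675 cap rim [ 0.5075 -0.2322  0.1305] tilt deg [0.8 0.2] med err mm 0.5585195731188444
  ring [ 0.5078 -0.2359] bins 24 z 0.0942   ring-cap mm [ 0.3 -3.7]
```

Call:
send_rows:
  increments:
    - {"travel":[-0.1,0.02,0],"twist":[0,0,0],"jaw":-1}
    - {"travel":[-0.09,0.01,0],"twist":[0,0,0],"jaw":-1}
    - {"travel":[0,0,0.3],"twist":[0,0,0],"jaw":-1}
    - {"travel":[0,0,0.3],"twist":[0,0,0],"jaw":-1}
    - {"travel":[0,0,0.2],"twist":[0,0,0],"jaw":-1}
    - {"travel":[0,0,0.2],"twist":[0,0,0],"jaw":-1}
    - {"travel":[0,0,0.1],"twist":[0,0,0],"jaw":-1}
    - {"travel":[0,0,0],"twist":[0,0,0],"jaw":-1}
    - {"travel":[0,0,0],"twist":[0,0,0],"jaw":-1}

```text
t: 10.1
eef_pos: [0.5096, -0.2376, 0.1734]
eef_rot: [3.141, 0.002, 1.468]
ft_force: [-0.0, -0.0, -1.3]
width: 0.288
grip_force: 49.7
```

Call:
send_rows:
  increments:
    - {"travel":[0,0,0.2],"twist":[0,0,0],"jaw":-1}
    - {"travel":[0,0,0.2],"twist":[0,0,0],"jaw":-1}
    - {"travel":[0,0,0.2],"twist":[0,0,0],"jaw":-1}
    - {"travel":[0,0,0.1],"twist":[0,0,0],"jaw":-1}
    - {"travel":[0,0,0.1],"twist":[0,0,0],"jaw":-1}
    - {"travel":[0,0,0],"twist":[0,0,0],"jaw":-1}

```text
t: 10.6
eef_pos: [0.5097, -0.2378, 0.1579]
eef_rot: [3.14, 0.002, 1.467]
ft_force: [-1.1, 0.6, 3.4]
width: 0.285
grip_force: 50.0
```

Call:
send_rows:
  increments:
    - {"travel":[0,0,0.1],"twist":[0,0,0],"jaw":-1}
    - {"travel":[0,0,0.1],"twist":[0,0,0],"jaw":-1}
    - {"travel":[0,0,0.1],"twist":[0,0,0],"jaw":-1}
    - {"travel":[0,0,0.1],"twist":[0,0,0],"jaw":-1}
    - {"travel":[0,0,0],"twist":[0,0,0],"jaw":-1}

```text
t: 11.02
eef_pos: [0.5099, -0.2384, 0.1541]
eef_rot: [3.136, 0.004, 1.467]
ft_force: [-8.9, 1.7, 26.2]
width: 0.289
grip_force: 52.9
```

Call:
send_rows:
  increments:
    - {"travel":[0,0,0.05],"twist":[0,0,0],"jaw":-1}
    - {"travel":[0,0,0.05],"twist":[0,0,0],"jaw":-1}
    - {"travel":[0,0,0],"twist":[0,0,0],"jaw":-1}
    - {"travel":[0,0,0],"twist":[0,0,0],"jaw":-1}

```text
t: 11.35
eef_pos: [0.51, -0.2385, 0.154]
eef_rot: [3.134, 0.005, 1.467]
ft_force: [-12.4, 2.6, 35.9]
width: 0.282
grip_force: 54.6
```

```bash
python3 - <<'E'
from snap import *
from rel import *
snap();run(.034,(.5085,-.236),.092,.036,("side","wrist","top"),tcp=here()["eef_pos"])
im=[load(c)[0] for c in("side","wrist")]
cv2.imwrite("pics/p4.png",np.hstack([cv2.resize(im[0][230:390,170:350],None,fx=2.2,fy=2.2),cv2.resize(im[1],(470,352))])[:,:800])
E
```

```text
t 11.50 [ 0.51   -0.2385  0.154 ] q [-0.4362  0.2004 -0.1201  1.2417 -0.0025  1.2384] f [-11.7385   3.3552  37.656 ] 0.2923210254938491 54.60940897464752
side 1624 cap rim [ 0.5099 -0.2367  0.0901] tilt deg [0.7 0. ] med err mm 0.6438829356277369
  ring [ 0.51   -0.2379] bins 25 z 0.0892   ring-cap mm [ 0.  -1.3]
wrist 9062 cap rim [ 0.5075 -0.237   0.0912] tilt deg [ 0.8 -0.3] med err mm 0.3488973167299139
  ring [ 0.508 -0.236] bins 30 z 0.0907   ring-cap mm [0.4 1.1]
top 657 cap rim [ 0.5076 -0.2356  0.0879] tilt deg [ 0.6 -0.7] med err mm 0.5810657092717645
  ring [ 0.5078 -0.2355] bins 11 z 0.0884   ring-cap mm [0.2 0.1]
```

View pics/p4.png

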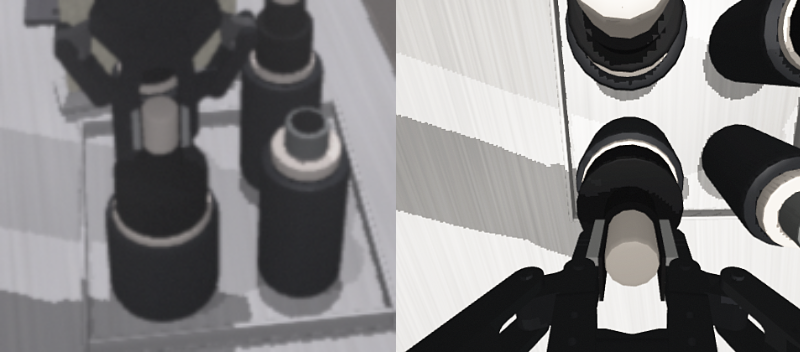

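The side half shows the jar's cap seated on its white ring at (163,215). All three cameras put the ring about 6 mm lower than before, and it stopped hard at about 37 N. The seal is home, so I'll release.

Call:
send_rows:
  increments:
    - {"travel":[0,0,-0.08],"twist":[0,0,0],"jaw":-1}
    - {"travel":[0,0,0],"twist":[0,0,0],"jaw":1}
    - {"travel":[0,0,0],"twist":[0,0,0],"jaw":1}
    - {"travel":[0,0,0],"twist":[0,0,0],"jaw":1}
    - {"travel":[0,0,0],"twist":[0,0,0],"jaw":1}
    - {"travel":[0,0,0],"twist":[0,0,0],"jaw":1}
    - {"travel":[0,0,-0.3],"twist":[0,0,0],"jaw":1}
    - {"travel":[0,0,-0.7],"twist":[0,0,0],"jaw":1}
    - {"travel":[0,0,-1],"twist":[0,0,0],"jaw":1}
    - {"travel":[0,0,-1],"twist":[0,0,0],"jaw":1}
    - {"travel":[0,0,-1],"twist":[0,0,0],"jaw":1}
    - {"travel":[0,0,-1],"twist":[0,0,0],"jaw":1}

```text
t: 12.5
eef_pos: [0.5095, -0.2374, 0.2502]
eef_rot: [3.141, 0.002, 1.468]
ft_force: [0.3, 0.2, -0.4]
width: 0.999
grip_force: 0.0
```

```bash
python3 - <<'E'
from snap import *
from rel import *
s=here();snap(("top","side"));run(.034,(.5085,-.236),.092,.036,("side","top"),tcp=[.509,-.237,.153])
# via point left of robot at height, then pregrasp
R=Rt(-6,35.5);a=-R[:,2];top=np.array([.4575,.297,.184])
P,Q=plan([.40,.03,.30],Rt(-6,10));plan(top+.08*a,R,None,P,Q)
E
```

```text
t 12.50 [ 0.5095 -0.2374  0.2502] q [-0.4354  0.1974  0.0866  1.4589 -0.0013  1.2386] f [ 0.3286  0.2493 -0.3519] 0.998865940149694 0.0
side 1667 cap rim [ 0.511  -0.2367  0.0902] tilt deg [-0.  -0.1] med err mm 0.6080404777996165
  ring [ 0.5099 -0.238 ] bins 24 z 0.0895   ring-cap mm [-1.1 -1.3]
top 869 cap rim [ 0.5086 -0.2357  0.0884] tilt deg [-0.2 -0.3] med err mm 0.7402153005522938
  ring [ 0.508  -0.2355] bins 11 z 0.089   ring-cap mm [-0.6  0.1]
N 13 travel [0.98, -0.51, -0.23] twist [-0.13, 0.0, 0.0] end [0.4009 0.0297 0.3003] err mm [ 0.8518 -0.3195  0.3461]
[[0.503, -0.217, 0.257], [0.494, -0.197, 0.262], [0.486, -0.176, 0.266], [0.478, -0.156, 0.27], [0.47, -0.135, 0.274], [0.461, -0.115, 0.278], [0.453, -0.094, 0.281], [0.444, -0.073, 0.285], [0.436, -0.053, 0.288], [0.427, -0.032, 0.291], [0.418, -0.012, 0.295], [0.41, 0.009, 0.298], [0.401, 0.03, 0.3]]
N 14 travel [0.97, -0.13, 0.15] twist [-0.32, 0.0, 0.0] end [0.411  0.3015 0.2473] err mm [-0.291  -0.3568 -1.8481]
[[0.401, 0.049, 0.297], [0.401, 0.069, 0.293], [0.401, 0.088, 0.29], [0.401, 0.108, 0.286], [0.402, 0.127, 0.282], [0.402, 0.146, 0.279], [0.403, 0.166, 0.275], [0.404, 0.185, 0.271], [0.405, 0.205, 0.267], [0.406, 0.224, 0.263], [0.407, 0.243, 0.259], [0.408, 0.263, 0.255], [0.409, 0.282, 0.251], [0.411, 0.301, 0.247]]
```

Call:
send_rows:
  increments:
    - {"travel":[0.98,-0.51,-0.23],"twist":[-0.13,0,0],"jaw":1}
    - {"travel":[0.98,-0.51,-0.23],"twist":[-0.13,0,0],"jaw":1}
    - {"travel":[0.98,-0.51,-0.23],"twist":[-0.13,0,0],"jaw":1}
    - {"travel":[0.98,-0.51,-0.23],"twist":[-0.13,0,0],"jaw":1}
    - {"travel":[0.98,-0.51,-0.23],"twist":[-0.13,0,0],"jaw":1}
    - {"travel":[0.98,-0.51,-0.23],"twist":[-0.13,0,0],"jaw":1}
    - {"travel":[0.98,-0.51,-0.23],"twist":[-0.13,0,0],"jaw":1}
    - {"travel":[0.98,-0.51,-0.23],"twist":[-0.13,0,0],"jaw":1}
    - {"travel":[0.98,-0.51,-0.23],"twist":[-0.13,0,0],"jaw":1}
    - {"travel":[0.98,-0.51,-0.23],"twist":[-0.13,0,0],"jaw":1}
    - {"travel":[0.98,-0.51,-0.23],"twist":[-0.13,0,0],"jaw":1}
    - {"travel":[0.98,-0.51,-0.23],"twist":[-0.13,0,0],"jaw":1}

```text
t: 13.6
eef_pos: [0.4078, 0.0103, 0.2945]
eef_rot: [2.985, 0.002, 1.467]
ft_force: [0.5, -0.5, -0.1]
width: 1.002
grip_force: 0.0
```

Call:
send_rows:
  increments:
    - {"travel":[0.98,-0.51,-0.23],"twist":[-0.13,0,0],"jaw":1}
    - {"travel":[0.97,-0.13,0.15],"twist":[-0.32,0,0],"jaw":1}
    - {"travel":[0.97,-0.13,0.15],"twist":[-0.32,0,0],"jaw":1}
    - {"travel":[0.97,-0.13,0.15],"twist":[-0.32,0,0],"jaw":1}
    - {"travel":[0.97,-0.13,0.15],"twist":[-0.32,0,0],"jaw":1}
    - {"travel":[0.97,-0.13,0.15],"twist":[-0.32,0,0],"jaw":1}
    - {"travel":[0.97,-0.13,0.15],"twist":[-0.32,0,0],"jaw":1}
    - {"travel":[0.97,-0.13,0.15],"twist":[-0.32,0,0],"jaw":1}
    - {"travel":[0.97,-0.13,0.15],"twist":[-0.32,0,0],"jaw":1}
    - {"travel":[0.97,-0.13,0.15],"twist":[-0.32,0,0],"jaw":1}
    - {"travel":[0.97,-0.13,0.15],"twist":[-0.32,0,0],"jaw":1}
    - {"travel":[0.97,-0.13,0.15],"twist":[-0.32,0,0],"jaw":1}

```text
t: 14.6
eef_pos: [0.4052, 0.2449, 0.2565]
eef_rot: [2.618, 0.002, 1.468]
ft_force: [-0.4, -0.1, -0.5]
width: 1.001
grip_force: 0.0
```

Call:
send_rows:
  increments:
    - {"travel":[0.97,-0.13,0.15],"twist":[-0.32,0,0],"jaw":1}
    - {"travel":[0.97,-0.13,0.15],"twist":[-0.32,0,0],"jaw":1}
    - {"travel":[0.97,-0.13,0.15],"twist":[-0.32,0,0],"jaw":1}
    - {"travel":[0,0,0],"twist":[0,0,0],"jaw":1}
    - {"travel":[0,0,0],"twist":[0,0,0],"jaw":1}
    - {"travel":[0,0,0],"twist":[0,0,0],"jaw":1}

```text
t: 15.1
eef_pos: [0.4095, 0.3016, 0.2449]
eef_rot: [2.525, 0.003, 1.468]
ft_force: [1.2, 0.4, -0.9]
width: 1.0
grip_force: 0.0
```

```bash
python3 - <<'E'
from snap import *
here();snap(("wrist",))
E
python3 fitw.py
python3 - <<'E'
from plan import *
R=Rt(-6,35.5);a=-R[:,2];top=np.array([.457,.297,.1845])
P,Q=plan(top+.04*a,R,3);plan(top-.031*a,R,5,P,Q)
E
```

```text
t 15.10 [0.4095 0.3016 0.2449] q [ 0.9281 -0.2038 -0.463   0.9642 -0.5208  2.5076] f [ 1.1635  0.421  -0.908 ] 1.0000992092751357 0.0
wide ('wrist',) 18 top [0.1052 0.1691 0.6327] axis [-0.6122  0.0721  0.7874] tilt 38.05428660184939 rms 0.0008648638929822493
spare ('wrist',) 1304 top [0.4471 0.2114 0.1856] axis [-0.5559  0.061   0.829 ] tilt 34.002659229097624 rms 0.0005583918846142365
narrow ('wrist',) 1295 top [0.457  0.2958 0.1851] axis [-0.5627  0.0592  0.8245] tilt 34.45777030203151 rms 0.0006055698494539383
N 3 travel [0.01, 0.06, 0.62] twist [-0.01, 0.0, 0.01] end [0.4342 0.2995 0.2172] err mm [0.2938 0.0319 0.1037]
[[0.418, 0.301, 0.236], [0.426, 0.3, 0.227], [0.434, 0.299, 0.217]]
N 5 travel [-0.0, -0.0, 0.71] twist [0.0, 0.0, -0.0] end [0.4752 0.2951 0.1594] err mm [ 0.3446 -0.0459  0.1456]
[[0.442, 0.299, 0.206], [0.451, 0.298, 0.194], [0.459, 0.297, 0.183], [0.467, 0.296, 0.171], [0.475, 0.295, 0.159]]
```

Call:
send_rows:
  increments:
    - {"travel":[0,0.06,0.62],"twist":[0.05,0,0],"jaw":1}
    - {"travel":[0,0.06,0.62],"twist":[0.05,0,0],"jaw":1}
    - {"travel":[0,0.06,0.62],"twist":[0.05,0,0],"jaw":1}
    - {"travel":[0,0,0.71],"twist":[0,0,0],"jaw":1}
    - {"travel":[0,0,0.71],"twist":[0,0,0],"jaw":1}
    - {"travel":[0,0,0.71],"twist":[0,0,0],"jaw":1}
    - {"travel":[0,0,0.71],"twist":[0,0,0],"jaw":1}
    - {"travel":[0,0,0.71],"twist":[0,0,0],"jaw":1}
    - {"travel":[0,0,0],"twist":[0,0,0],"jaw":1}
    - {"travel":[0,0,0],"twist":[0,0,0],"jaw":1}

```text
t: 15.98
eef_pos: [0.4741, 0.294, 0.1584]
eef_rot: [2.539, 0.002, 1.466]
ft_force: [0.7, 0.5, 0.8]
width: 1.0
grip_force: 0.0
```

Call:
send_rows:
  increments:
    - {"travel":[0,0,0],"twist":[0,0,0],"jaw":-1}
    - {"travel":[0,0,0],"twist":[0,0,0],"jaw":-1}
    - {"travel":[0,0,0],"twist":[0,0,0],"jaw":-1}
    - {"travel":[0,0,0],"twist":[0,0,0],"jaw":-1}
    - {"travel":[0,0,0],"twist":[0,0,0],"jaw":-1}
    - {"travel":[0,0,0],"twist":[0,0,0],"jaw":-1}
    - {"travel":[0,0,0],"twist":[0,0,0],"jaw":-1}
    - {"travel":[0,0,0],"twist":[0,0,0],"jaw":-1}
  force: 50

```text
t: 16.65
eef_pos: [0.4742, 0.2955, 0.1592]
eef_rot: [2.538, 0.001, 1.468]
ft_force: [-1.2, -0.7, 5.2]
width: 0.287
grip_force: 48.9
```

Gripped. I'll pull it off along the peg the same way as before.

Call:
send_rows:
  increments:
    - {"travel":[0,-0.03,-0.5],"twist":[0,0,0],"jaw":-1}
    - {"travel":[0,-0.03,-0.5],"twist":[0,0,0],"jaw":-1}
    - {"travel":[0,-0.03,-0.5],"twist":[0,0,0],"jaw":-1}
    - {"travel":[0,-0.03,-0.5],"twist":[0,0,0],"jaw":-1}
    - {"travel":[0,-0.03,-0.5],"twist":[0,0,0],"jaw":-1}
    - {"travel":[0,-0.03,-0.5],"twist":[0,0,0],"jaw":-1}
    - {"travel":[0,-0.03,-0.5],"twist":[0,0,0],"jaw":-1}
    - {"travel":[0,-0.03,-0.5],"twist":[0,0,0],"jaw":-1}
    - {"travel":[0,0,0],"twist":[0,0,0],"jaw":-1}

```text
t: 17.4
eef_pos: [0.4245, 0.301, 0.2227]
eef_rot: [2.538, 0.001, 1.468]
ft_force: [0.3, 0.4, 0.1]
width: 0.289
grip_force: 49.8
```

```bash
python3 - <<'E'
from plan import *
here();R=Rt(-6,0)
P,Q=plan([.42,.28,.32],R,7);P,Q=plan([.50,-.12,.335],R,None,P,Q);plan([.6105,-.244,.34],R,None,P,Q)
E
```

```text
t 17.40 [0.4245 0.301  0.2227] q [ 0.8899 -0.1833 -0.492   0.9023 -0.4952  2.471 ] f [0.2972 0.3634 0.1346] 0.2889546509399245 49.79776382446289
N 7 travel [-0.15, 0.22, -0.67] twist [0.86, -0.0, 0.0] end [0.4197 0.2804 0.32  ] err mm [-0.2976  0.3942 -0.0425]
[[0.42, 0.298, 0.236], [0.417, 0.296, 0.25], [0.415, 0.293, 0.264], [0.415, 0.29, 0.278], [0.415, 0.287, 0.292], [0.417, 0.284, 0.306], [0.42, 0.28, 0.32]]
N 20 travel [-0.97, 0.3, -0.04] twist [0.0, 0.0, 0.0] end [ 0.4994 -0.1178  0.3363] err mm [-0.582   2.1753  1.3025]
[[0.424, 0.26, 0.321], [0.432, 0.221, 0.322], [0.44, 0.181, 0.324], [0.448, 0.141, 0.326], [0.456, 0.101, 0.327], [0.464, 0.061, 0.329], [0.472, 0.022, 0.331], [0.479, -0.018, 0.332], [0.487, -0.058, 0.334], [0.495, -0.098, 0.335]]
N 7 travel [-0.81, 0.88, -0.03] twist [0.0, 0.0, 0.0] end [ 0.6104 -0.2432  0.3407] err mm [-0.1165  0.7852  0.7077]
[[0.515, -0.136, 0.337], [0.531, -0.154, 0.338], [0.547, -0.172, 0.338], [0.563, -0.189, 0.339], [0.579, -0.207, 0.339], [0.595, -0.225, 0.34], [0.61, -0.243, 0.341]]
```

Call:
send_rows:
  increments:
    - {"travel":[-0.15,0.22,-0.67],"twist":[0.86,0,0],"jaw":-1}
    - {"travel":[-0.15,0.22,-0.67],"twist":[0.86,0,0],"jaw":-1}
    - {"travel":[-0.15,0.22,-0.67],"twist":[0.86,0,0],"jaw":-1}
    - {"travel":[-0.15,0.22,-0.67],"twist":[0.86,0,0],"jaw":-1}
    - {"travel":[-0.15,0.22,-0.67],"twist":[0.86,0,0],"jaw":-1}
    - {"travel":[-0.15,0.22,-0.67],"twist":[0.86,0,0],"jaw":-1}
    - {"travel":[-0.15,0.22,-0.67],"twist":[0.86,0,0],"jaw":-1}
    - {"travel":[-0.97,0.3,-0.04],"twist":[0,0,0],"jaw":-1}
    - {"travel":[-0.97,0.3,-0.04],"twist":[0,0,0],"jaw":-1}
    - {"travel":[-0.97,0.3,-0.04],"twist":[0,0,0],"jaw":-1}
    - {"travel":[-0.97,0.3,-0.04],"twist":[0,0,0],"jaw":-1}
    - {"travel":[-0.97,0.3,-0.04],"twist":[0,0,0],"jaw":-1}

```text
t: 18.4
eef_pos: [0.4405, 0.1795, 0.322]
eef_rot: [-3.141, 0.002, 1.468]
ft_force: [0.1, 0.1, -0.6]
width: 0.285
grip_force: 49.9
```

Call:
send_rows:
  increments:
    - {"travel":[-0.97,0.3,-0.04],"twist":[0,0,0],"jaw":-1}
    - {"travel":[-0.97,0.3,-0.04],"twist":[0,0,0],"jaw":-1}
    - {"travel":[-0.97,0.3,-0.04],"twist":[0,0,0],"jaw":-1}
    - {"travel":[-0.97,0.3,-0.04],"twist":[0,0,0],"jaw":-1}
    - {"travel":[-0.97,0.3,-0.04],"twist":[0,0,0],"jaw":-1}
    - {"travel":[-0.97,0.3,-0.04],"twist":[0,0,0],"jaw":-1}
    - {"travel":[-0.97,0.3,-0.04],"twist":[0,0,0],"jaw":-1}
    - {"travel":[-0.97,0.3,-0.04],"twist":[0,0,0],"jaw":-1}
    - {"travel":[-0.97,0.3,-0.04],"twist":[0,0,0],"jaw":-1}
    - {"travel":[-0.97,0.3,-0.04],"twist":[0,0,0],"jaw":-1}
    - {"travel":[-0.97,0.3,-0.04],"twist":[0,0,0],"jaw":-1}
    - {"travel":[-0.97,0.3,-0.04],"twist":[0,0,0],"jaw":-1}

```text
t: 19.4
eef_pos: [0.4879, -0.0598, 0.3322]
eef_rot: [3.142, 0.001, 1.467]
ft_force: [0.0, -1.3, -0.5]
width: 0.288
grip_force: 49.9
```

Call:
send_rows:
  increments:
    - {"travel":[-0.97,0.3,-0.04],"twist":[0,0,0],"jaw":-1}
    - {"travel":[-0.97,0.3,-0.04],"twist":[0,0,0],"jaw":-1}
    - {"travel":[-0.97,0.3,-0.04],"twist":[0,0,0],"jaw":-1}
    - {"travel":[-0.81,0.88,-0.03],"twist":[0,0,0],"jaw":-1}
    - {"travel":[-0.81,0.88,-0.03],"twist":[0,0,0],"jaw":-1}
    - {"travel":[-0.81,0.88,-0.03],"twist":[0,0,0],"jaw":-1}
    - {"travel":[-0.81,0.88,-0.03],"twist":[0,0,0],"jaw":-1}
    - {"travel":[-0.81,0.88,-0.03],"twist":[0,0,0],"jaw":-1}
    - {"travel":[-0.81,0.88,-0.03],"twist":[0,0,0],"jaw":-1}
    - {"travel":[-0.81,0.88,-0.03],"twist":[0,0,0],"jaw":-1}
    - {"travel":[0,0,0],"twist":[0,0,0],"jaw":-1}
    - {"travel":[0,0,0],"twist":[0,0,0],"jaw":-1}

```text
t: 20.4
eef_pos: [0.6111, -0.2449, 0.3374]
eef_rot: [-3.139, 0.001, 1.466]
ft_force: [0.2, -0.2, -2.1]
width: 0.288
grip_force: 49.8
```

```bash
python3 - <<'E'
from snap import *
from rel import *
s=here();snap();run(.023,(.6115,-.2445),.136,.025,("side","wrist","top"),tcp=here()["eef_pos"])
R=Ro.from_euler("xyz",s["eef_rot"]).as_matrix();plan([s["eef_pos"][0],s["eef_pos"][1],.237],R,6)
E
```

```text
t 20.40 [ 0.6111 -0.2449  0.3374] q [-0.3807  0.4458  0.6232  1.7502 -0.0011  1.2946] f [ 0.2309 -0.1999 -2.0939] 0.28785634052326864 49.75252032279968
t 20.55 [ 0.6099 -0.2433  0.3401] q [-0.3791  0.4408  0.6219  1.7509 -0.0012  1.2947] f [-0.1786 -0.7282 -0.6171] 0.28704267340920137 49.751442074775696
side 1211 cap rim [ 0.6131 -0.2465  0.273 ] tilt deg [-0.9  0.8] med err mm 0.48533715288794077
  ring [ 0.6131 -0.2476] bins 43 z 0.1361   ring-cap mm [-0.  -1.1]
wrist 3789 cap rim [ 0.6102 -0.2465  0.275 ] tilt deg [-0.7  0.8] med err mm 0.2199708195061434
  ring [ 0.6114 -0.2455] bins 54 z 0.1375   ring-cap mm [1.2 1. ]
top 538 cap rim [ 0.6101 -0.2449  0.2726] tilt deg [-0.6  0.4] med err mm 0.3371679393919663
  ring [ 0.6115 -0.2449] bins 48 z 0.1343   ring-cap mm [1.4 0. ]
N 6 travel [-0.01, 0.01, 0.86] twist [0.0, 0.0, 0.0] end [ 0.611  -0.2448  0.2369] err mm [-0.0251  0.1186 -0.0672]
[[0.61, -0.244, 0.323], [0.61, -0.244, 0.306], [0.61, -0.244, 0.289], [0.611, -0.244, 0.271], [0.611, -0.245, 0.254], [0.611, -0.245, 0.237]]
```

Call:
send_rows:
  increments:
    - {"travel":[0,0.01,0.86],"twist":[0,0,0],"jaw":-1}
    - {"travel":[0,0.01,0.86],"twist":[0,0,0],"jaw":-1}
    - {"travel":[0,0.01,0.86],"twist":[0,0,0],"jaw":-1}
    - {"travel":[0,0.01,0.86],"twist":[0,0,0],"jaw":-1}
    - {"travel":[0,0.01,0.86],"twist":[0,0,0],"jaw":-1}
    - {"travel":[0,0.01,0.86],"twist":[0,0,0],"jaw":-1}
    - {"travel":[0,0,0],"twist":[0,0,0],"jaw":-1}
    - {"travel":[0,0,0],"twist":[0,0,0],"jaw":-1}
    - {"travel":[0,0,0],"twist":[0,0,0],"jaw":-1}

```text
t: 21.3
eef_pos: [0.6116, -0.2437, 0.2387]
eef_rot: [3.139, 0.002, 1.468]
ft_force: [0.4, -0.2, -0.3]
width: 0.29
grip_force: 49.8
```

```bash
python3 - <<'E'
from snap import *
from rel import *
snap();run(.023,(.6115,-.2445),.136,.025,("side","wrist","top"),tcp=here()["eef_pos"],cz=.0655)
E
```

```text
t 21.45 [ 0.612  -0.2441  0.2386] q [-0.3789  0.3888  0.3168  1.495  -0.0014  1.295 ] f [-0.7075  0.3904 -0.163 ] 0.28786441884269953 49.751238226890564
side 913 cap rim [ 0.6139 -0.2454  0.1743] tilt deg [-1.1  0.7] med err mm 0.49904308633185246
  ring [ 0.6132 -0.2473] bins 41 z 0.136   ring-cap mm [-0.7 -1.9]
wrist 3607 cap rim [ 0.6117 -0.2464  0.1755] tilt deg [-0.9  0.9] med err mm 0.22101500852204914
  ring [ 0.6115 -0.2452] bins 35 z 0.1373   ring-cap mm [-0.2  1.2]
top 320 cap rim [ 0.6123 -0.2452  0.1722] tilt deg [-1.1  0.7] med err mm 0.3532473971864982
  ring [ 0.6114 -0.2451] bins 28 z 0.1346   ring-cap mm [-0.8  0.1]
```

Call:
send_rows:
  increments:
    - {"travel":[0,-0.02,0.3],"twist":[0,0,0],"jaw":-1}
    - {"travel":[0,0,0.3],"twist":[0,0,0],"jaw":-1}
    - {"travel":[0,0,0.2],"twist":[0,0,0],"jaw":-1}
    - {"travel":[0,0,0.2],"twist":[0,0,0],"jaw":-1}
    - {"travel":[0,0,0.2],"twist":[0,0,0],"jaw":-1}
    - {"travel":[0,0,0],"twist":[0,0,0],"jaw":-1}
    - {"travel":[0,0,0],"twist":[0,0,0],"jaw":-1}

```text
t: 22.03
eef_pos: [0.611, -0.244, 0.2125]
eef_rot: [3.141, 0.001, 1.468]
ft_force: [-0.7, -0.4, -0.5]
width: 0.288
grip_force: 49.8
```

Call:
send_rows:
  increments:
    - {"travel":[0,0,0.2],"twist":[0,0,0],"jaw":-1}
    - {"travel":[0,0,0.2],"twist":[0,0,0],"jaw":-1}
    - {"travel":[0,0,0.1],"twist":[0,0,0],"jaw":-1}
    - {"travel":[0,0,0.1],"twist":[0,0,0],"jaw":-1}
    - {"travel":[0,0,0.05],"twist":[0,0,0],"jaw":-1}
    - {"travel":[0,0,0],"twist":[0,0,0],"jaw":-1}

```text
t: 22.53
eef_pos: [0.6112, -0.2441, 0.2007]
eef_rot: [3.14, 0.002, 1.468]
ft_force: [-2.1, -0.3, 1.8]
width: 0.289
grip_force: 50.0
```

Call:
send_rows:
  increments:
    - {"travel":[0,0,0.1],"twist":[0,0,0],"jaw":-1}
    - {"travel":[0,0,0.1],"twist":[0,0,0],"jaw":-1}
    - {"travel":[0,0,0.05],"twist":[0,0,0],"jaw":-1}
    - {"travel":[0,0,0],"twist":[0,0,0],"jaw":-1}

```text
t: 22.87
eef_pos: [0.6112, -0.2442, 0.1959]
eef_rot: [3.14, 0.002, 1.467]
ft_force: [-1.0, -0.5, 4.3]
width: 0.287
grip_force: 50.2
```

Call:
send_rows:
  increments:
    - {"travel":[0,0,0.1],"twist":[0,0,0],"jaw":-1}
    - {"travel":[0,0,0.1],"twist":[0,0,0],"jaw":-1}
    - {"travel":[0,0,0.05],"twist":[0,0,0],"jaw":-1}
    - {"travel":[0,0,0],"twist":[0,0,0],"jaw":-1}

```text
t: 23.2
eef_pos: [0.6122, -0.2448, 0.1945]
eef_rot: [3.134, 0.004, 1.467]
ft_force: [-3.3, 0.6, 18.3]
width: 0.287
grip_force: 52.0
```

Call:
send_rows:
  increments:
    - {"travel":[0,0,0.1],"twist":[0,0,0],"jaw":-1}
    - {"travel":[0,0,0.08],"twist":[0,0,0],"jaw":-1}
    - {"travel":[0,0,0],"twist":[0,0,0],"jaw":-1}
    - {"travel":[0,0,0],"twist":[0,0,0],"jaw":-1}

```text
t: 23.53
eef_pos: [0.6124, -0.2449, 0.1943]
eef_rot: [3.13, 0.005, 1.467]
ft_force: [-7.3, 2.2, 33.0]
width: 0.291
grip_force: 53.6
```

```bash
python3 - <<'E'
from snap import *
from rel import *
snap();run(.023,(.6115,-.2445),.1325,.025,("side","wrist","top"),tcp=here()["eef_pos"],cz=.0645)
E
```

```text
t 23.68 [ 0.6124 -0.2449  0.1943] q [-0.3796  0.3777  0.2041  1.385  -0.002   1.2947] f [-8.1069  1.3682 33.2145] 0.28477128701804666 53.60313355922699
side 980 cap rim [ 0.6134 -0.246   0.1297] tilt deg [0.  0.5] med err mm 0.6169485255609498
  ring [ 0.6132 -0.2469] bins 20 z 0.1293   ring-cap mm [-0.2 -0.9]
wrist 4614 cap rim [ 0.6111 -0.2457  0.1306] tilt deg [-0.3 -0.8] med err mm 0.41723299925785007
  ring [ 0.6116 -0.2451] bins 33 z 0.1307   ring-cap mm [0.5 0.6]
top 338 cap rim [ 0.6111 -0.2444  0.1276] tilt deg [ 0.1 -0.9] med err mm 0.48378060940331913
  ring [ 0.6112 -0.2442] bins 3 z 0.1282   ring-cap mm [0.2 0.2]
```

The ring is home here too: all three cameras read it about 6.5 mm lower, with a hard stop at 33 N. I'll release and retreat.

Call:
send_rows:
  increments:
    - {"travel":[0,0,-0.08],"twist":[0,0,0],"jaw":-1}
    - {"travel":[0,0,0],"twist":[0,0,0],"jaw":1}
    - {"travel":[0,0,0],"twist":[0,0,0],"jaw":1}
    - {"travel":[0,0,0],"twist":[0,0,0],"jaw":1}
    - {"travel":[0,0,0],"twist":[0,0,0],"jaw":1}
    - {"travel":[0,0,0],"twist":[0,0,0],"jaw":1}
    - {"travel":[0,0,-0.3],"twist":[0,0,0],"jaw":1}
    - {"travel":[0,0,-0.7],"twist":[0,0,0],"jaw":1}
    - {"travel":[0,0,-1],"twist":[0,0,0],"jaw":1}
    - {"travel":[0,0,-1],"twist":[0,0,0],"jaw":1}
    - {"travel":[0,0,-1],"twist":[0,0,0],"jaw":1}
    - {"travel":[0,0,-1],"twist":[0,0,0],"jaw":1}

```text
t: 24.68
eef_pos: [0.611, -0.2439, 0.289]
eef_rot: [3.141, 0.002, 1.468]
ft_force: [0.7, -0.3, 0.1]
width: 1.002
grip_force: 0.0
```

```bash
python3 - <<'E'
from snap import *
from rel import *
here();snap(("side","top"))
run(.023,(.6115,-.2445),.1325,.025,("side","top"),tcp=[.6118,-.2448,.1945],cz=.0645)
run(.034,(.5085,-.236),.092,.036,("side",),tcp=[.509,-.237,.153])
cv2.imwrite("pics/end.png",load("side")[0])
E
```

```text
t 24.68 [ 0.611  -0.2439  0.289 ] q [-0.3791  0.4073  0.4553  1.6177 -0.0014  1.2949] f [ 0.7107 -0.3074  0.0821] 1.0022666998469483 0.0
side 966 cap rim [ 0.6133 -0.2461  0.1297] tilt deg [0.1 0.4] med err mm 0.6771488968534052
  ring [ 0.6131 -0.2469] bins 23 z 0.1294   ring-cap mm [-0.3 -0.8]
top 394 cap rim [ 0.6111 -0.2448  0.1281] tilt deg [-0.1 -0.5] med err mm 0.5023768741637593
  ring [ 0.6102 -0.2445] bins 4 z 0.1284   ring-cap mm [-0.9  0.3]
side 1667 cap rim [ 0.5109 -0.2369  0.0902] tilt deg [0.2 0.1] med err mm 0.6396110477593573
  ring [ 0.5099 -0.2382] bins 26 z 0.0893   ring-cap mm [-1.  -1.3]
```

View pics/end.png

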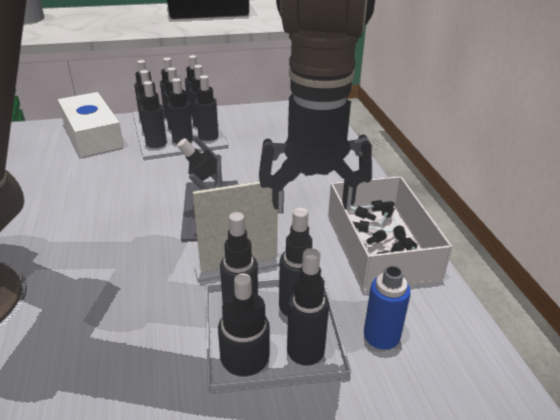

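Both caps are seated: the jar at (244,330) and the bottle at (309,300). The square cap is still on its peg at (195,155), the closed bottles haven't moved, and the arm is clear.

```bash
python3 -c "
from workcell import ctrl
print(ctrl.hand_in())"
```

```text
the job is handed in; nothing more can be done
None
```

Job handed in at about 24.7 s: the wide cap is on the jar and the narrow cap on the bottle, both pressed until the cameras showed the sealing rings about 6 mm down and the caps stopped hard; the square cap and closed bottles were left in place.

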